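# Stand the toppled ring stand up and slide it to the stirrer

### The job

The small ring stand beside the stirrer has been knocked over. Without gripping or lifting it, and touching only its base plate, gently push the raised edge of the base with your fingertips until the stand tips back onto its feet; then slide it over the worktop until the right-hand long side of its base lies flat against the left side of the stirrer and its ring is over the middle of the beaker. Leave the beaker, the bottle, the tip box, the tape and the timer where they are.

Things in the scene. Friction and masses are not known exactly. Their poses are not given: they have to be found in the camera images.
- stand: Ring stand, 0.81 kg +-20 %. Grey base plate 130 (x) x 110 (y) x 15 mm on 3 mm feet. Origin: centre of the underside. Standing: x to the rod end, y across (ring side is -y), z up. Centre of mass x 6, y -2, z 36 mm. Starts on its side, resting on its long +y edge and the rod's end: z points to the robot's left (+-0.15 rad) and 10 degrees down, x away from the robot, -y long edge raised 110 mm
- stand_rod: 10 mm steel rod at x = 48, y = 0 mm of the base, ending 300 mm above the underside, with a boss head (26 x 24 x 30 mm, 230 mm up) and an arm to the ring; one piece with the base, same origin and axes. Fingers must not touch it. While the stand tips up, arm and ring swing over in a circle of 0.32 m radius about the lower edge, in the strip x = 18 to 78 mm of the stand: keep the hand out of it
- ring_center (a point): centre of the stand's support ring (inside 38, outside 50 mm across), at x = 48, y = -145, z = 230 mm in the stand's frame
- right_near (a point): end away from the rod of the base's right-hand (-y) long edge, at x = -65, y = -55, z = 10 mm in the stand's frame. This edge is the raised one at the start: pushed from the rod's side, 80 to 100 mm up, with about 3 to 4 N towards the robot's right, the stand pivots on its lower edge, passes balance when the plate is about 57 degrees from flat and then falls onto its feet by itself
- right_far (a point): rod end of the base's right-hand (-y) long edge, at x = 65, y = -55, z = 10 mm in the stand's frame. Standing, the plate's top is 18 mm above the worktop, and some 5 N slide it
- left_near (a point): end away from the rod of the base's left-hand (+y) long edge, at x = -65, y = 55, z = 10 mm in the stand's frame; this edge lies on the worktop at the start
- left_far (a point): rod end of the base's left-hand (+y) long edge, at x = 65, y = 55, z = 10 mm in the stand's frame
- stirrer: hotplate stirrer, fixed to the worktop; origin under its middle, x away from the robot, y to the left. Its housing is a box from x = -114 to +136 mm and y = -90 to +90 mm, 8 to 82 mm high, so its flat left side is the plane y = +90 mm of its frame; the white plate on it is 102 mm high; knobs on its front
- stir_beaker: clear glass beaker, 73 mm across, 90 mm high, standing loose on the stirrer's plate, empty; its origin is the centre of its underside and lies near x = +65, y = 0 mm of the stirrer. Its rim is 192 mm above the worktop
- bluecap_a: glass bottle with a blue cap, 68 mm across, 146 mm high, behind the fallen rod, in front of the other glassware; origin at the centre of its underside
- tip_box: blue pipette-tip box with clear lid, 77 x 122 x 70 mm, to the left; origin at the centre of its underside
- label_tape: roll of tape lying flat, 98 mm across, 25 mm high; origin at the centre of its underside
- timer: small digital timer lying in front of the stirrer, 58 x 62 x 16 mm; origin at the centre of its underside

How it is judged:
By the outcome, as a careful person would: the job done as asked, in the order asked, and still so for the second after the job is handed in, with the robot touching nothing.
It also fails if it takes over 64 s, if anything falls off the work surface, if the arm or the gripper's body presses on something with over 40 N, if the wrist force passes 120 N, or if a joint passes its speed limit or range.

### The arm

A 7-joint arm with a two-finger parallel gripper is mounted at the origin on a cart in front of the work surface, level with it; the furniture and walls round the work are solid. World frame = base frame: x ahead of the robot, y to its left, z up, the work surface at z = 0. Lengths are in m, angles in rad, forces in N, time in s.
With the tool pointing down it reaches from about 0.4 to 0.925 m from the base axis. Payload 5.6 kg.
Tool frame: the origin (TCP) lies midway between the tips of the shut fingers; the grasp point (between the pads) lies 19 mm behind it; z points along the fingers, y is the line along which they close (so a half turn about z gives the same grasp; the last joint's range is limited). The gripper opens to 85 mm and grips with 20 to 120 N. Pads are 22 mm wide; open, the fingers measure 114 mm over their backs; the gripper's body (76 mm by 85 mm) begins 54 mm behind the grasp point. The pads swing forward as they close: fully open they stand 13 mm farther back than shut.
Start: joints at [1.09, 0.468, -0.012, 1.603, 0.006, 1.071, -0.056], TCP at [0.276, -0.589, 0.231] pointing down, gripper open.
Joint ranges: [-2.53, 2.53], [-0.31, 2.02], [-1.57, 1.55], [0.28, 2.44], [-1.29, 4.43], [0.15, 1.84], [-2.92, 2.92]. Speed limits (rad/s): [2.57, 2.57, 3.14, 3.14, 3.14, 3.14, 3.14].

### API

Orientations are given as a unit quaternion [w, x, y, z].
In Python, from cell import robot gives the robot as it stands.
- The arm moves only by the shell command python3 -m pendant 'ROWS' [OPENING] [FORCE]. ROWS is a JSON object of lists of equal length, an entry for each row: "dp": the shift along the world's x, y, z in cm, a list of three; "dr": the turn, a rotation vector about the world's x, y, z in degrees, a list of three. In form: {"dp": [[dx, dy, dz], ...], "dr": [[wx, wy, wz], ...]}. A call has 1 to 12 rows; each row is the pose to reach, as a shift and turn from the pose commanded when the call began; what a row does not reach only later rows make up. A row lasts 1/12 s, in which the tool goes at most 41.7 mm and 7.16 degrees, less where a joint would pass 70% of its speed; a pose out of reach is approached as far as the arm can. A call with a gripper value outside its range is refused whole. OPENING is the finger opening in cm, from 0 to 8.54, set as the call begins (- or left out, the last holds). The fingers move at their own pace and stop on an object; FORCE is the grip in N (left out, the last holds). Time passes only in rows, so rows that repeat a pose let the fingers close. It gives the time, the measured TCP pose, the force, the opening and the grip force at its end, in the units of the state.
- robot.observe(): the state, without advancing time (a new reading comes with each control period).
- robot.snapshot(name): name is "scene" or "top" or "wrist"; returns a dict with "color" (420x560x3 uint8, blue, green, red), "range_z" (420x560 float32, m along the optical axis (not along the pixel's ray), 0 where there is no reading), "fx", "fy", "cx", "cy" (pixels), "k1" (the pictures are not rectified: a ray, as slopes to the right and down, at radius r is drawn at 1 + k1 r^2 times it, then the intrinsics apply), "origin" and "rotation" of the camera in the world. Camera axes: x right, y up, looking along -z (the intrinsics and any distortion apply to the point x, -y, -z); pixel columns grow to the right and rows downward; lengths in m; the calibration is good to about 2 mm. A picture is of the moment at which its call begins.
- robot.finish_job(): hands the job in; it is judged then, once.
The state is a dict: "t": time; "joints": joint angles; "joint_vel": joint speeds; "tau": joint torques, N m; "position": TCP position; "tcp_rot": TCP orientation; "contact_force": force on the tool from outside, world axes, zero at the start; "wrist_torque": the same for the moment, N m; "gripper_width": opening from 0.0 (shut) to 1.0 (fully open); "grasp_force": force on a finger pad.
Only numpy, scipy, OpenCV 4.12 (cv2) and the standard library are available. Lean on these libraries where they do the work, as an engineer would, in place of code of your own. Each camera call takes 0.05 s, during which the arm holds its last target. There are 200 camera calls.

## Working session

There is one attempt and no reset: what is moved stays moved. The work goes in short steps, Python scripts to look and compute and a shell command to move; the robot and the scene stay as the last step left them, time stands still between calls to the robot, and variables do not carry over. Pictures are saved under pics/ and viewed, at most 10 in all, crops included, and the job is handed in when it is done.

```bash
mkdir -p pics
cat > h.py <<'E'
import numpy as np, cv2, pickle
from cell import robot
def snap(n):
    s=robot.snapshot(n); s={k:(np.array(v) if k in('color','range_z','origin','rotation') else v) for k,v in s.items()}
    if s['rotation'].shape!=(3,3):
        from scipy.spatial.transform import Rotation as R
        q=s['rotation']; s['rotation']=R.from_quat([q[1],q[2],q[3],q[0]]).as_matrix()
    return s
def slopes(s,u,v):
    K=np.array([[s['fx'],0,s['cx']],[0,s['fy'],s['cy']],[0,0,1.]])
    p=cv2.undistortPoints(np.array([[u,v]],float).reshape(-1,1,2) if np.isscalar(u) else np.stack([u,v],-1).reshape(-1,1,2).astype(float),K,np.array([s['k1'],0,0,0,0.]))
    return p.reshape(-1,2)
def rays(s,u,v):
    a=slopes(s,u,v); return np.c_[a[:,0],-a[:,1],-np.ones(len(a))]@s['rotation'].T
def onplane(s,u,v,z):
    d=rays(s,u,v); t=(z-s['origin'][2])/d[:,2]; return s['origin']+d*t[:,None]
def cloud(s):
    h,w=s['range_z'].shape; U,V=np.meshgrid(np.arange(w),np.arange(h))
    P=s['origin']+rays(s,U.ravel(),V.ravel())*s['range_z'].reshape(-1,1)
    P[s['range_z'].ravel()==0]=np.nan
    return P.reshape(h,w,3)
E
python3 - <<'E'
from h import *
for n in('scene','top'):
    s=snap(n); pickle.dump(s,open(n+'0.pkl','wb')); cv2.imwrite(f'pics/{n}0.png',s['color'])
    print(n,s['origin'],s['rotation'].round(3).tolist(),s['fx'],s['k1'],s['cx'],s['cy'],(s['range_z']>0).mean())
print(robot.observe())
E
```

```text
scene [0.03211893 0.7702021  1.20652663] [[-0.815, 0.447, -0.368], [-0.579, -0.645, 0.499], [-0.015, 0.62, 0.784]] 464.7384230102932 -0.12945877891322705 273.6552884766992 207.04868150154917 0.9961947278911565
top [0.36763843 0.10393495 1.64000141] [[-0.011, 0.991, -0.134], [-1.0, -0.009, 0.015], [0.013, 0.134, 0.991]] 523.9828545609906 -0.19939414103459352 277.9056854295584 211.77228136882997 0.9961522108843538
{'t': 0.1, 'joints': array([ 1.08998776,  0.46829823, -0.0116041 ,  1.60354161,  0.00599741,
        1.07141186, -0.05630275]), 'joint_vel': array([ 0.00039125, -0.00339813, -0.00162494, -0.00153023, -0.0009481 ,
        0.0009014 ,  0.0028978 ]), 'tau': array([ 8.58507810e-04, -5.33523917e+01,  2.13158136e-02, -2.51970077e+01,
        1.14469277e-02,  4.29583757e-03,  2.93741130e-05]), 'position': array([ 0.27529581, -0.5882585 ,  0.2304235 ]), 'tcp_rot': array([-7.78567411e-04,  9.76142961e-01,  2.17127289e-01, -2.31604039e-04]), 'contact_force': array([ 0.29423737, -0.48424693, -0.25743505]), 'wrist_torque': array([-0.01073323, -0.01235154,  0.0031126 ]), 'grasp_force': 0.0, 'gripper_width': 1.0050290187208293}
```

View pics/scene0.png

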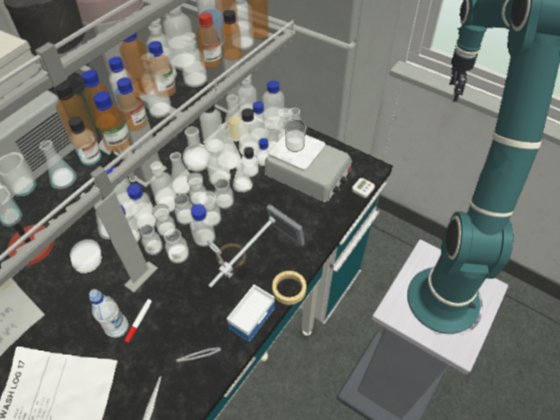

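View pics/top0.png

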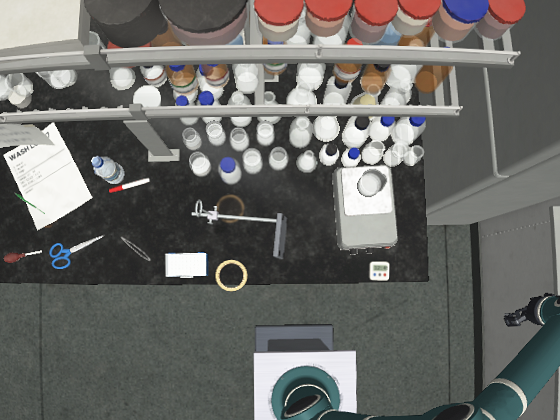

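Scene view: the fallen stand's plate is at (285,225), its rod end at (212,285), the bottle at (200,215). Top view: plate (280,235), rod end (195,212), bottle (230,170), stirrer (365,207), beaker (372,180), timer (379,271), tape (231,275), tip box (186,264).

Run:
```python
from h import *
T=pickle.load(open('top0.pkl','rb')); S=pickle.load(open('scene0.pkl','rb'))
CT=cloud(T); CS=cloud(S)
print('table z', np.nanmedian(CT[225:250,310:330,2]), np.nanmedian(CS[225:235,320:330,2]))
def rect(P):
    r=cv2.minAreaRect((P[:,:2]*1000).astype(np.float32)); return [np.round(a,1) for a in (r[0],r[1])],round(r[2],2)
for n,C,sl in(('top',CT,np.s_[160:255,320:405]),('scene',CS,np.s_[120:205,255:360])):
    P=C[sl].reshape(-1,3); P=P[np.isfinite(P).all(1)]
    print(n,'hist z',np.histogram(P[:,2],np.arange(0,.22,.01))[0])
    h=P[(P[:,2]>.06)&(P[:,2]<.092)]; 
    w=P[(P[:,2]>.095)&(P[:,2]<.108)]
    print(' housing',rect(h),np.percentile(h[:,:2],[1,99],axis=0).round(3).tolist(),'plate',rect(w),np.median(w[:,2]))
    # left side fit: max y per x-bin
    for x in np.arange(.45,.72,.03):
        q=h[abs(h[:,0]-x)<.008]
        if len(q)>3: print('  ',round(x,2),np.percentile(q[:,1],[1,99]).round(4))
    b=P[(P[:,2]>.12)]; print(' beaker',len(b),b.min(0),b.max(0),b.mean(0)) if len(b) else 0
for n,C,sl in(('top',CT,np.s_[190:265,185:292]),('scene',CS,np.s_[195:290,200:310])):
    P=C[sl].reshape(-1,3); P=P[np.isfinite(P).all(1)]
    for y0 in np.arange(-.12,.36,.02):
        q=P[(P[:,1]>y0)&(P[:,1]<y0+.02)&(P[:,2]>.015)]
        if len(q): print(n,round(y0,2),len(q),'x',np.percentile(q[:,0],[2,50,98]).round(3),'z',np.percentile(q[:,2],[2,50,98]).round(3))
```

```text
table z -0.0013637609374237414 -0.0007200705170584687
top hist z [1031   74   87  109  175  157  172 1011 1270  639  960   25   21   31
  262   76   51   34   66   57    0]
 housing ([array([ 604.7, -200.2]), array([216.2, 273.5])], 89.91) [[0.471, -0.28], [0.737, -0.096]] plate ([array([ 639.5, -185.1]), array([143.5, 145.4])], 2.67) 0.10108341054972936
   0.48 [-0.2727 -0.107 ]
   0.51 [-0.2757 -0.1033]
   0.54 [-0.2742 -0.1015]
   0.57 [-0.2736 -0.0991]
   0.6 [-0.2759 -0.0979]
   0.63 [-0.2743 -0.0956]
   0.66 [-0.2717 -0.0948]
   0.69 [-0.2708 -0.0926]
 beaker 598 [ 0.61618513 -0.22720584  0.12001372] [ 0.68489559 -0.1531905   0.19996708] [ 0.65234853 -0.18999478  0.1577119 ]
scene hist z [824 191 184 230 327 343 368 765 966 621 601  48  62  64  86  90  87  92
  93  36   0]
 housing ([array([ 646.3, -191. ]), array([366.5, 202.8])], 3.17) [[0.465, -0.274], [0.818, -0.093]] plate ([array([ 693.6, -195.2]), array([265.1, 179.1])], 2.86) 0.10027358736944092
   0.48 [-0.2708 -0.1026]
   0.51 [-0.273  -0.0994]
   0.54 [-0.2732 -0.0996]
   0.57 [-0.2699 -0.0972]
   0.6 [-0.1211 -0.095
[... 1274 characters left out ...]
66]
scene 0.12 30 x [0.551 0.556 0.727] z [0.038 0.048 0.11 ]
scene 0.14 131 x [0.554 0.714 0.749] z [0.026 0.067 0.115]
scene 0.16 228 x [0.557 0.717 0.755] z [0.022 0.079 0.115]
scene 0.18 163 x [0.353 0.406 0.741] z [0.016 0.026 0.113]
scene 0.2 165 x [0.344 0.675 0.71 ] z [0.017 0.036 0.146]
scene 0.22 230 x [0.423 0.677 0.697] z [0.019 0.082 0.147]
scene 0.24 192 x [0.415 0.681 0.694] z [0.017 0.045 0.118]
scene 0.26 41 x [0.531 0.572 0.601] z [0.017 0.028 0.036]
scene 0.28 105 x [0.548 0.573 0.588] z [0.016 0.027 0.094]
scene 0.3 140 x [0.433 0.571 0.598] z [0.016 0.142 0.185]
scene 0.32 7 x [0.576 0.578 0.581] z [0.015 0.017 0.021]
scene 0.34 1 x [0.58 0.58 0.58] z [0.016 0.016 0.016]
```

Run:
```python
from h import *
from scipy.spatial.transform import Rotation as R
T=pickle.load(open('top0.pkl','rb')); S=pickle.load(open('scene0.pkl','rb'))
CT=cloud(T); CS=cloud(S)
g=lambda C,sl:(lambda P:P[np.isfinite(P).all(1)])(C[sl].reshape(-1,3))
st=np.s_[190:265,185:292]; ss=np.s_[195:290,200:310]
for n,C,sl in(('top',CT,st),('scene',CS,ss)):
    P=g(C,sl)
    r=P[(P[:,1]>.10)&(P[:,1]<.27)&(P[:,2]>.02)&(P[:,2]<.065)&(P[:,0]>.53)&(P[:,0]<.6)]
    print(n,'rod x=a+b*y',np.polyfit(r[:,1],r[:,0],1),'z',np.polyfit(r[:,1],r[:,2],1),len(r))
    e=P[(P[:,1]>.04)&(P[:,1]<.12)&(P[:,2]>.095)&(P[:,2]<.125)&(P[:,0]<.6)]
    print(' raised edge y=a+b*x',np.polyfit(e[:,0],e[:,1],1),'x',np.percentile(e[:,0],[1,99]).round(3),'y',np.percentile(e[:,1],[1,50,99]).round(3),'z',np.percentile(e[:,2],[50,95]).round(3),len(e))
    f=P[(P[:,1]>.03)&(P[:,1]<.12)&(P[:,2]>.01)&(P[:,2]<.1)&(P[:,0]>.4)&(P[:,0]<.6)]
    for z in(.02,.04,.06,.08):
        q=f[abs(f[:,2]-z)<.01]; 
        if len(q): print('   z',z,'x',np.percentile(q[:,0],[2,98]).round(3),'y',np.percentile(q[:,1],[2,50,98]).round(3))
for n,C,sl in(('top',CT,np.s_[155:205,345:400]),('scene',CS,np.s_[110:165,270:320])):
    P=g(C,sl); q=P[(P[:,2]>.183)&(P[:,2]<.2)]
    c,rad=cv2.minEnclosingCircle(q[:,:2].astype(np.float32)); print('rim',n,len(q),c,rad,np.median(q[:,2]))
for n,C,sl in(('top',CT,np.s_[160:255,320:405]),('scene',CS,np.s_[120:205,250:360])):
    P=g(C,sl); h=P[(P[:,2]>.02)&(P[:,2]<.075)&(P[:,1]>-.13)&(P[:,1]<-.07)&(P[:,0]>.47)&(P[:,0]<.68)]
    if len(h)>20: print('side pts',n,len(h),np.polyfit(h[:,0]-.6,h[:,1],1),(h[:,1]-np.polyval(np.polyfit(h[:,0]-.6,h[:,1],1),h[:,0]-.6)).std())
    h=P[(P[:,2]>.074)&(P[:,2]<.09)]
    xs=np.arange(.48,.70,.01); ys=[h[abs(h[:,0]-x)<.006][:,1].max() for x in xs]; print('top edge',np.polyfit(xs-.6,ys,1))
for n,u,v in(('bottle',230,163),('timer',379,271),('tape',231,275),('tip',186,264)):
    P=g(CT,np.s_[v-18:v+19,u-22:u+23]); P=P[P[:,2]>.01]; print(n,np.percentile(P,[2,50,98],axis=0).round(3).tolist())
for yaw,ty,tx in((58,-25,0),(58,-20,0)):
    print((R.from_euler('y',ty,degrees=True)*R.from_euler('z',yaw,degrees=True)).as_rotvec(degrees=True).round(1))
```

```text
top rod x=a+b*y [0.11639094 0.54702517] z [-0.16854826  0.06985241] 177
 raised edge y=a+b*x [-0.10627338  0.13793765] x [0.445 0.571] y [0.069 0.084 0.097] z [0.108 0.114] 261
   z 0.02 x [0.442 0.564] y [0.052 0.062 0.075]
   z 0.04 x [0.451 0.566] y [0.058 0.069 0.114]
   z 0.06 x [0.444 0.568] y [0.062 0.076 0.116]
   z 0.08 x [0.446 0.561] y [0.066 0.072 0.079]
scene rod x=a+b*y [0.12872009 0.53793857] z [-0.16311     0.06808059] 175
 raised edge y=a+b*x [-0.10767487  0.14102631] x [0.439 0.563] y [0.073 0.088 0.099] z [0.108 0.111] 238
   z 0.02 x [0.436 0.556] y [0.071 0.079 0.084]
   z 0.04 x [0.437 0.557] y [0.075 0.083 0.116]
   z 0.06 x [0.438 0.558] y [0.078 0.087 0.111]
   z 0.08 x [0.437 0.561] y [0.08  0.088 0.096]
rim top 115 (0.6505855917930603, -0.18980836868286133) 0.037850864231586456 0.18995817942316862
rim scene 115 (0.6443219780921936, -0.18991222977638245) 0.040838681161403656 0.18923097723552762
side pts top 269 [ 0.0814746  -0.09894494] 0.004641574121904037
top edge [ 0.05437187 -0.09890795]
side pts scene 675 [ 0.05777324 -0.09751   ] 0.002736368536743871
top edge [ 0.05580656 -0.09698572]
bottle [[0.681, 0.157, 0.014], [0.718, 0.211, 0.103], [0.794, 0.295, 0.149]]
timer [[0.373, -0.263, 0.01], [0.401, -0.233, 0.016], [0.446, -0.204, 0.024]]
tape [[0.346, 0.18, 0.015], [0.391, 0.227, 0.024], [0.438, 0.272, 0.031]]
tip [[0.389, 0.3, 0.029], [0.424, 0.357, 0.069], [0.458, 0.419, 0.078]]
[-12.6 -22.8  57. ]
[-10.1 -18.3  57.4]
```

```bash
python3 -m pendant '{"dp":[[3,4,5],[6,8,9],[9,13,13],[12,18,15],[15,23,15],[17,28,15],[18,32,15],[18,36,15],[19,40,15],[19,44,15],[20,48,14],[20,52,14]],"dr":[[0,0,6],[0,0,12],[0,0,18],[0,0,24],[0,0,30],[0,0,36],[0,0,42],[0,0,48],[0,0,54],[0,0,58],[0,0,58],[0,0,58]]}' 0
```

```text
t: 1.1
position: [0.458, -0.1714, 0.3726]
tcp_rot: [0.0, 0.748, 0.663, -0.0]
contact_force: [1.4, 0.2, 0.3]
gripper_width: 0.001
grasp_force: 0.0
```

```bash
python3 -m pendant '{"dp":[[0.5,4,0],[1,8,0],[1.5,12,0],[2,16,-0.5],[2.5,20,-1],[3,24,-1],[3,24,-1],[3,24,-1],[3,24,-1]],"dr":[[0,-5,0],[0,-10,0],[0,-15,0],[0,-20,0],[0,-25,0],[0,-25,0],[0,-25,0],[0,-25,0],[0,-25,0]]}'
```

```text
t: 1.85
position: [0.4878, 0.066, 0.3626]
tcp_rot: [0.144, 0.731, 0.647, 0.162]
contact_force: [0.4, -0.5, -0.1]
gripper_width: -0.001
grasp_force: 0.0
```

```bash
python3 -m pendant '{"dp":[[0.5,4,0],[0.5,8,0],[0.5,10,-3],[0.5,10,-6],[0.5,10,-10],[0.5,10,-14],[0.5,10,-18],[0.5,10,-22],[0.5,10,-25],[0.5,10,-27],[0.5,10,-27],[0.5,10,-27]],"dr":[[0,0,0],[0,0,0],[0,0,0],[0,0,0],[0,0,0],[0,0,0],[0,0,0],[0,0,0],[0,0,0],[0,0,0],[0,0,0],[0,0,0]]}'
python3 - <<'E'
from h import *
s=snap('scene'); cv2.imwrite('pics/s1.png',cv2.resize(s['color'][150:330,180:420],None,fx=3,fy=3))
E
```

```text
t: 2.85
position: [0.4927, 0.1655, 0.0915]
tcp_rot: [0.143, 0.731, 0.647, 0.16]
contact_force: [0.8, 0.8, 0.3]
gripper_width: -0.003
grasp_force: 0.0
```

View pics/s1.png

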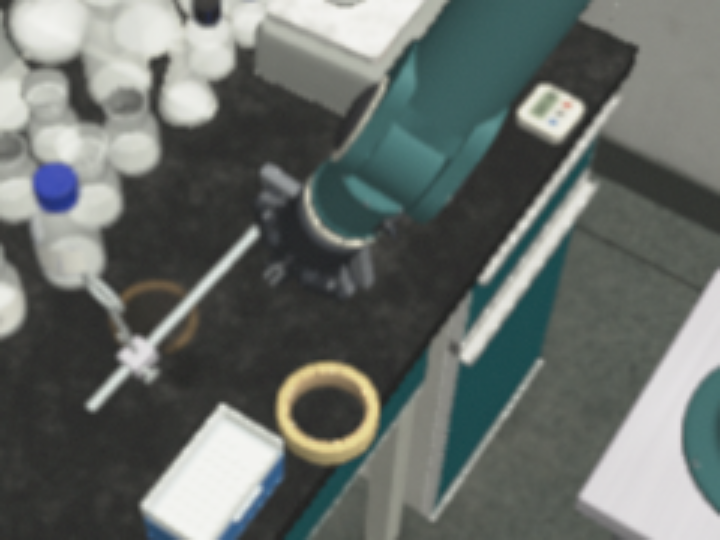

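The hand hangs left of the (hidden) plate, around crop (320,230); something sticks out of the hand at crop (280,185) towards the swing strip – I check its extent with the range image.

Run:
```python
from h import *
xd=np.array([.994,-.11])
for n in('scene','top'):
    s=snap(n); C=cloud(s).reshape(-1,3); C=C[np.isfinite(C).all(1)]
    P=C[(C[:,0]>.36)&(C[:,0]<.66)&(C[:,1]>.02)&(C[:,1]<.27)&(C[:,2]>.1)&(C[:,2]<.5)]
    sx=(P[:,:2]-[.505,.085])@xd
    for z in np.arange(.1,.5,.03):
        m=(P[:,2]>=z)&(P[:,2]<z+.03)
        if m.sum()>3: print(n,z.round(2),m.sum(),'stand x',np.percentile(sx[m],[1,50,99]).round(3),'y',np.percentile(P[m,1],[1,99]).round(3))
```

```text
scene 0.1 132 stand x [-0.076  0.019  0.06 ] y [0.071 0.185]
scene 0.13 185 stand x [-0.117 -0.072 -0.016] y [0.162 0.188]
scene 0.16 131 stand x [-0.11  -0.056 -0.008] y [0.164 0.19 ]
scene 0.19 142 stand x [-0.12  -0.034 -0.005] y [0.15  0.207]
scene 0.22 178 stand x [-0.129 -0.095 -0.052] y [0.175 0.208]
scene 0.25 169 stand x [-0.143 -0.103 -0.059] y [0.172 0.208]
scene 0.28 210 stand x [-0.155 -0.114 -0.075] y [0.168 0.207]
scene 0.31 164 stand x [-0.156 -0.134 -0.091] y [0.18  0.207]
scene 0.34 64 stand x [-0.157 -0.135 -0.112] y [0.195 0.213]
scene 0.37 140 stand x [-0.157 -0.14  -0.104] y [0.17 0.22]
scene 0.4 285 stand x [-0.156 -0.136 -0.111] y [0.129 0.216]
scene 0.43 128 stand x [-0.155 -0.148 -0.122] y [0.125 0.201]
scene 0.46 57 stand x [-0.152 -0.148 -0.138] y [0.126 0.17 ]
top 0.1 249 stand x [-0.06   0.002  0.067] y [0.069 0.097]
top 0.13 9 stand x [-0.029 -0.019 -0.015] y [0.154 0.18 ]
top 0.16 22 stand x [-0.037 -0.017 -0.012] y [0.153 0.184]
top 0.19 89 stand x [-0.041 -0.011  0.002] y [0.151 0.179]
top 0.22 112 stand x [-0.077 -0.049 -0.033] y [0.132 0.2  ]
top 0.25 122 stand x [-0.091 -0.062 -0.05 ] y [0.132 0.202]
top 0.28 151 stand x [-0.1   -0.077 -0.064] y [0.134 0.201]
top 0.31 80 stand x [-0.099 -0.088 -0.079] y [0.143 0.195]
top 0.34 11 stand x [-0.112 -0.093 -0.092] y [0.155 0.207]
top 0.37 115 stand x [-0.157 -0.102 -0.094] y [0.132 0.217]
top 0.4 364 stand x [-0.155 -0.119 -0.103] y [0.123 0.214]
top 0.43 264 stand x [-0.154 -0.133 -0.114] y [0.117 0.195]
top 0.46 157 stand x [-0.152 -0.141 -0.132] y [0.101 0.173]
top 0.49 32 stand x [-0.149 -0.144 -0.141] y [0.096 0.136]
```

```bash
python3 -m pendant '{"dp":[[0,-2,0],[-0.3,-4,0],[-0.5,-5,0],[-0.5,-5.3,0],[-0.5,-5.6,0],[-0.6,-5.9,0],[-0.6,-6.2,0],[-0.6,-6.5,0],[-0.7,-6.8,0],[-0.7,-7.1,0],[-0.7,-7.4,0]],"dr":[[0,0,0],[0,0,0],[0,0,0],[0,0,0],[0,0,0],[0,0,0],[0,0,0],[0,0,0],[0,0,0],[0,0,0],[0,0,0]]}'
```

```text
t: 3.92
position: [0.4859, 0.0931, 0.0927]
tcp_rot: [0.143, 0.73, 0.648, 0.162]
contact_force: [-0.3, 2.8, 2.2]
gripper_width: -0.002
grasp_force: 0.9
```

```bash
python3 -m pendant '{"dp":[[0,-0.3,0],[-0.1,-0.6,0],[-0.1,-0.9,0],[-0.1,-1.2,0],[-0.2,-1.5,0],[-0.2,-1.8,0],[-0.2,-2.1,-0.1],[-0.3,-2.4,-0.1]],"dr":[[0,0,0],[0,0,0],[0,0,0],[0,0,0],[0,0,0],[0,0,0],[0,0,0],[0,0,0]]}'
python3 - <<'E'
from h import *
xd=np.array([.994,-.11])
s=snap('top'); C=cloud(s).reshape(-1,3); C=C[np.isfinite(C).all(1)]
P=C[(C[:,0]>.40)&(C[:,0]<.60)&(C[:,1]>-.05)&(C[:,1]<.12)&(C[:,2]>.012)&(C[:,2]<.125)]
for z in np.arange(.01,.13,.02):
    q=P[(P[:,2]>=z)&(P[:,2]<z+.02)]
    if len(q): print(z.round(2),len(q),np.percentile(q[:,0],[1,99]).round(3),np.percentile(q[:,1],[1,50,99]).round(3),np.polyfit(q[:,0],q[:,1],1).round(3))
E
```

```text
t: 4.58
position: [0.4831, 0.0682, 0.0917]
tcp_rot: [0.144, 0.731, 0.647, 0.162]
contact_force: [3.0, 1.8, 0.2]
gripper_width: -0.006
grasp_force: 0.9
0.01 10 [0.523 0.569] [0.065 0.068 0.068] [-0.071  0.106]
0.03 12 [0.521 0.567] [0.059 0.065 0.066] [-0.13   0.134]
0.05 83 [0.522 0.566] [0.056 0.075 0.12 ] [ 0.762 -0.343]
0.07 39 [0.519 0.568] [0.052 0.057 0.119] [ 0.745 -0.337]
0.09 121 [0.47  0.568] [0.034 0.046 0.082] [-0.11   0.105]
0.11 49 [0.473 0.568] [0.037 0.046 0.053] [-0.082  0.089]
```

```bash
python3 -m pendant '{"dp":[[0,-0.3,0],[-0.1,-0.6,-0.1],[-0.1,-0.9,-0.2],[-0.1,-1.2,-0.3],[-0.2,-1.5,-0.4],[-0.2,-1.8,-0.5],[-0.2,-2.1,-0.6],[-0.3,-2.4,-0.7],[-0.3,-2.7,-0.8],[-0.3,-3.0,-1.0]],"dr":[[0,0,0],[0,0,0],[0,0,0],[0,0,0],[0,0,0],[0,0,0],[0,0,0],[0,0,0],[0,0,0],[0,0,0]]}'
python3 - <<'E'
from h import *
s=snap('top'); cv2.imwrite('pics/t2.png',cv2.resize(s['color'][130:290,160:420],None,fx=3,fy=3))
C=cloud(s).reshape(-1,3); C=C[np.isfinite(C).all(1)]
P=C[(C[:,0]>.40)&(C[:,0]<.60)&(C[:,1]>-.07)&(C[:,1]<.12)&(C[:,2]>.012)&(C[:,2]<.125)]
for z in np.arange(.01,.13,.02):
    q=P[(P[:,2]>=z)&(P[:,2]<z+.02)]
    if len(q): print(z.round(2),len(q),np.percentile(q[:,0],[1,99]).round(3),np.percentile(q[:,1],[1,50,99]).round(3))
E
```

```text
t: 5.47
position: [0.4798, 0.038, 0.0815]
tcp_rot: [0.144, 0.731, 0.647, 0.162]
contact_force: [0.4, 0.7, -0.4]
gripper_width: -0.0
grasp_force: 0.1
0.01 110 [0.45  0.571] [0.053 0.064 0.075]
0.03 112 [0.466 0.568] [0.041 0.053 0.063]
0.05 104 [0.505 0.568] [0.026 0.038 0.059]
0.07 124 [0.478 0.566] [-0.001  0.027  0.09 ]
0.09 219 [0.465 0.564] [0.001 0.013 0.119]
0.11 4 [0.478 0.562] [0.047 0.083 0.119]
```

```bash
python3 -m pendant '{"dp":[[0,-0.3,-0.1],[-0.1,-0.6,-0.2],[-0.1,-0.9,-0.4],[-0.1,-1.2,-0.5],[-0.1,-1.2,-0.5],[-0.1,-1.2,-0.5],[-0.1,-1.2,-0.5],[-0.1,-1.2,-0.5]],"dr":[[0,0,0],[0,0,0],[0,0,0],[0,0,0],[0,0,0],[0,0,0],[0,0,0],[0,0,0]]}'
python3 - <<'E'
from h import *
s=snap('top'); cv2.imwrite('pics/t3.png',cv2.resize(s['color'][130:290,160:420],None,fx=3,fy=3))
C=cloud(s).reshape(-1,3); C=C[np.isfinite(C).all(1)]
P=C[(C[:,0]>.40)&(C[:,0]<.62)&(C[:,1]>-.09)&(C[:,1]<.12)&(C[:,2]>.012)&(C[:,2]<.125)]
for z in np.arange(.01,.13,.02):
    q=P[(P[:,2]>=z)&(P[:,2]<z+.02)]
    if len(q): print(z.round(2),len(q),np.percentile(q[:,0],[1,99]).round(3),np.percentile(q[:,1],[1,50,99]).round(3))
E
```

```text
t: 6.18
position: [0.479, 0.0268, 0.0768]
tcp_rot: [0.144, 0.731, 0.647, 0.162]
contact_force: [-0.8, -0.2, -0.0]
gripper_width: -0.004
grasp_force: 0.0
0.01 1002 [0.435 0.567] [-0.053 -0.01   0.062]
0.03 6 [0.487 0.549] [-0.049 -0.004  0.009]
0.05 1 [0.546 0.546] [0.005 0.005 0.005]
0.07 5 [0.484 0.549] [0.003 0.006 0.04 ]
0.09 4 [0.477 0.543] [0.005 0.039 0.041]
0.11 1 [0.479 0.479] [0.035 0.035 0.035]
```

View pics/t3.png

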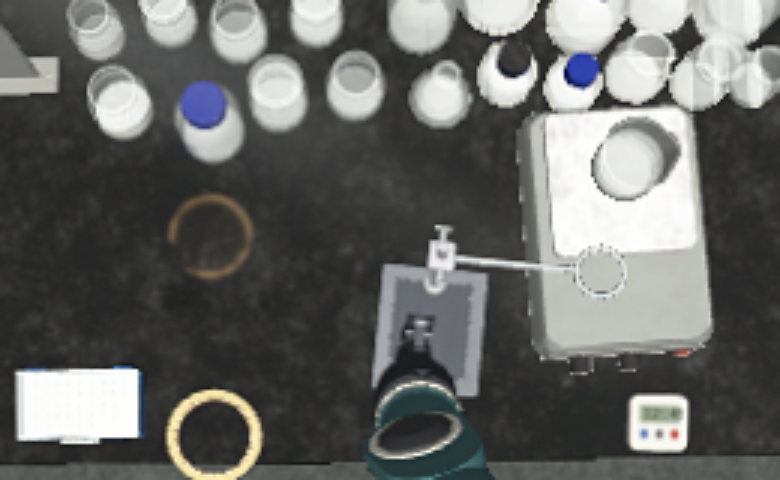

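```bash
python3 -m pendant '{"dp":[[-1,0.5,3],[-3,0,6],[-5,-1,7],[-6,-2,7],[-7,-2,7],[-7,-2,7],[-7,-2,7]],"dr":[[0,0,0],[0,5,0],[0,11,0],[0,17,0],[0,23,0],[0,25,0],[0,25,0]]}'
cat > pose.py <<'E'
from h import *
def pose(s,x0=.36,x1=.75,y0=-.14,y1=.14,tip=None):
    C=cloud(s); z=C[...,2]; m=(z>.008)&(z<.030)&(C[...,0]>x0)&(C[...,0]<x1)&(C[...,1]>y0)&(C[...,1]<y1)
    m=cv2.morphologyEx(m.astype(np.uint8),cv2.MORPH_OPEN,np.ones((3,3)))
    k,l,st,_=cv2.connectedComponentsWithStats(m); i=1+st[1:,4].argmax()
    cs,_=cv2.findContours((l==i).astype(np.uint8),cv2.RETR_EXTERNAL,cv2.CHAIN_APPROX_NONE)
    c=max(cs,key=cv2.contourArea).reshape(-1,2); P=onplane(s,c[:,0].astype(float),c[:,1].astype(float),.018)[:,:2]
    r=cv2.minAreaRect((P*1000).astype(np.float32)); b=cv2.boxPoints(r)
    w,h=r[1]; a=r[2] if w>h else r[2]-90
    print('plate c',np.round(r[0],1),'size',np.round(r[1],1),'yaw',round((a+90)%180-90,2)); print(np.round(b,0).tolist())
    return r
def ring(s):
    C=cloud(s); m=(C[...,2]>.215)&(C[...,2]<.25)&(C[...,0]>.45)&(C[...,0]<.72)&(C[...,1]<-.07)&(C[...,1]>-.26)
    P=C[m]; 
    if len(P): 
        q=P[:, :2]; q=q[q[:,1]<q[:,1].min()+.055]
        c,r=cv2.minEnclosingCircle(q.astype(np.float32)); print('ring',np.round(c,4),round(r,4),len(q),np.median(P[:,2]).round(3))
def beaker(s,d=.0):
    C=cloud(s); m=(C[...,2]>.183)&(C[...,2]<.2)&(C[...,0]>.56)&(C[...,0]<.72)&(C[...,1]<-.13)&(C[...,1]>-.25)
    P=C[m]; c,r=cv2.minEnclosingCircle(P[:,:2].astype(np.float32)); print('beaker',np.round(c,4),round(r,4),len(P))
E
python3 - <<'E'
from pose import *
for n in('top','scene'):
    s=snap(n); print(n); pose(s,y0=-.09); ring(s); beaker(s)
E
```

```text
t: 6.82
position: [0.4084, 0.0055, 0.1453]
tcp_rot: [0.062, 0.75, 0.657, 0.044]
contact_force: [0.1, -0.9, -1.9]
gripper_width: -0.001
grasp_force: 0.0
top
plate c [499.7   4.1] size [109.9 130. ] yaw -6.32
[[429.0, -43.0], [558.0, -58.0], [570.0, 52.0], [441.0, 66.0]]
ring [ 0.5334 -0.1454] 0.0272 112 0.232
beaker [ 0.651  -0.1901] 0.0377 110
scene
plate c [491.3   8.6] size [114.7 132.5] yaw -6.48
[[419.0, -41.0], [551.0, -56.0], [564.0, 58.0], [432.0, 73.0]]
ring [ 0.5224 -0.1453] 0.0276 79 0.231
beaker [ 0.6439 -0.1922] 0.0422 113
```

```bash
cat >> h.py <<'E'
from scipy.spatial.transform import Rotation as R
def turn(yaw):  # rotvec (deg) from present to tool-down with tool y along heading yaw
    q=robot.observe()['tcp_rot']; cur=R.from_quat([q[1],q[2],q[3],q[0]])
    y=np.array([np.cos(yaw),np.sin(yaw),0]); z=np.array([0,0,-1.]); D=R.from_matrix(np.c_[np.cross(y,z),y,z])
    print('turn',(D*cur.inv()).as_rotvec(degrees=True).round(1)); o=robot.observe(); print(o['position'].round(4),o['joints'].round(2),o['contact_force'].round(1))
E
python3 -c "
from h import *
turn(np.radians(83.7));turn(np.radians(83.7-180))"
```

```text
turn [-5.7  8.6 91.4]
[0.4133 0.0049 0.1469] [ 0.7   0.24 -0.9   2.29  0.46  0.6  -0.68] [ 2.8  0.6 -1. ]
turn [  8.5   5.6 -88.2]
[0.4133 0.0049 0.1469] [ 0.7   0.24 -0.9   2.29  0.46  0.6  -0.68] [ 2.8  0.6 -1. ]
```

```bash
python3 -m pendant '{"dp":[[0,0,0],[-0.2,0,0],[-0.4,0,0],[-0.5,0,0],[-0.5,0,0],[-0.5,0,0],[-0.5,0,0],[-0.5,0,0],[-0.5,0,0],[-0.5,0,0],[-0.5,0,0],[-0.5,0,0]],"dr":[[-0.5,0.7,7],[-1,1.4,14],[-1.4,2.1,21],[-1.9,2.8,28],[-2.3,3.5,35],[-2.8,4.2,42],[-3.2,4.9,49],[-3.7,5.6,56],[-4.2,6.3,63],[-4.6,7,70],[-5.1,7.7,77],[-5.5,8.4,84]]}' 8.5
python3 -c "
from h import *
turn(np.radians(83.7))"
```

```text
t: 7.92
position: [0.4071, 0.0047, 0.144]
tcp_rot: [0.007, 0.115, 0.993, -0.003]
contact_force: [-0.3, 0.6, -0.1]
gripper_width: 0.994
grasp_force: 0.0
turn [0.3 0.8 6.9]
[0.4071 0.0047 0.144 ] [ 0.95  0.51 -1.24  2.2   0.66  0.87  0.63] [-0.3  0.6 -0.1]
```

```bash
python3 -m pendant '{"dp":[[0,0,-3],[0,0,-6],[0,0,-9],[0,0,-11],[0,0,-12],[0,0,-13],[0,0,-13.5],[0,0,-14],[0,0,-14.4],[0,0,-14.7],[0,0,-14.9],[0,0,-14.9]],"dr":[[0,0,3],[0.3,0.8,7],[0.3,0.8,7],[0.3,0.8,7],[0.3,0.8,7],[0.3,0.8,7],[0.3,0.8,7],[0.3,0.8,7],[0.3,0.8,7],[0.3,0.8,7],[0.3,0.8,7],[0.3,0.8,7]]}'
python3 -c "
from h import *
turn(np.radians(83.7))
s=snap('top'); cv2.imwrite('pics/t4.png',cv2.resize(s['color'][160:310,230:410],None,fx=4,fy=4))"
```

```text
t: 8.92
position: [0.4066, 0.005, -0.004]
tcp_rot: [-0.001, 0.057, 0.998, 0.0]
contact_force: [-0.4, -0.5, 0.4]
gripper_width: 0.993
grasp_force: 0.0
turn [-0.1 -0.2  0.2]
[ 0.4066  0.005  -0.004 ] [ 0.65  0.75 -0.89  2.26  1.06  0.65  0.42] [-0.4 -0.5  0.4]
```

View pics/t4.png

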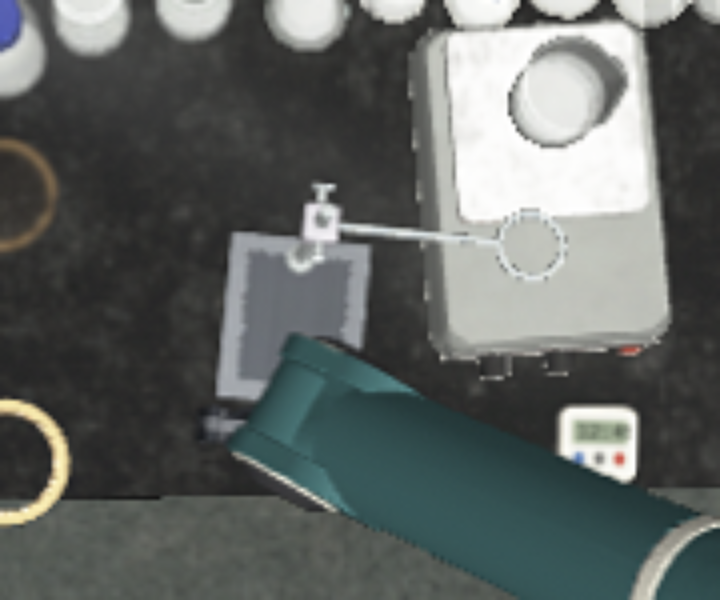

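```bash
python3 -m pendant '{"dp":[[0.7,0,0],[1.2,0,0],[1.6,0,0],[2,0,0],[2.5,0,0],[3,0,0],[3.5,0,0],[4,0,0],[4.5,0,0],[5,0,0],[5.5,0,0],[6,0,0]],"dr":[[0,0,0],[0,0,0],[0,0,0],[0,0,0],[0,0,0.5],[0,0,1],[0,0,1.5],[0,0,2],[0,0,2.5],[0,0,3],[0,0,3.5],[0,0,4]]}'
python3 -c "
from pose import *
s=snap('top'); pose(s,y0=-.09); ring(s); beaker(s)"
```

```text
t: 9.97
position: [0.4649, 0.0046, -0.0042]
tcp_rot: [-0.004, 0.022, 1.0, -0.0]
contact_force: [-5.5, -0.7, 3.9]
gripper_width: 0.999
grasp_force: 3.0
plate c [549.7   9.7] size [109.  117.1] yaw -1.23
[[490.0, -44.0], [607.0, -46.0], [609.0, 63.0], [492.0, 65.0]]
ring [ 0.586  -0.1367] 0.0275 113 0.231
beaker [ 0.6506 -0.1897] 0.0378 112
```

```bash
python3 -m pendant '{"dp":[[0.5,0,0],[1,0,0],[1.5,0,0],[2,0,0],[2.5,0,0],[3,0,0],[3.5,0,0],[4,0,0],[4.3,0,0],[4.6,0,0],[4.8,0,0],[4.9,0,0]],"dr":[[0,0,0.4],[0,0,0.8],[0,0,1.2],[0,0,1.6],[0,0,2],[0,0,2.4],[0,0,2.8],[0,0,3.2],[0,0,3.6],[0,0,4],[0,0,4.4],[0,0,4.4]]}'
python3 -m pendant '{"dp":[[-0.7,0,0],[-2,0,0],[-3,0,1],[-3.5,0,4],[-3.5,0,8],[-3.5,0,10]],"dr":[[0,0,0],[0,0,0],[0,0,0],[0,0,0],[0,0,0],[0,0,0]]}'
python3 -c "
from pose import *
s=snap('top'); pose(s,y0=-.09); ring(s); beaker(s)
turn(np.radians(3.2))"
```

```text
t: 11.02
position: [0.5157, 0.0051, -0.0039]
tcp_rot: [-0.002, -0.017, 1.0, 0.0]
contact_force: [-3.3, -0.2, -2.0]
gripper_width: 0.995
grasp_force: 1.6
t: 11.52
position: [0.4812, 0.0062, 0.1]
tcp_rot: [0.001, -0.018, 1.0, 0.0]
contact_force: [1.5, 0.3, -0.1]
gripper_width: 0.994
grasp_force: 0.0
plate c [594.   16.5] size [107.3 129.5] yaw -0.46
[[529.0, -37.0], [658.0, -38.0], [659.0, 70.0], [530.0, 71.0]]
ring [ 0.6486 -0.1274] 0.0274 103 0.232
beaker [ 0.6495 -0.1905] 0.0382 110
turn [  0.2   0.3 -88.8]
[0.4832 0.0063 0.1024] [ 0.78  0.69 -1.11  2.06  0.81  0.91  0.82] [ 2.6 -0.1  1.9]
```

```bash
python3 -m pendant '{"dp":[[0,2,3],[0,5,5],[0,8,6],[0,11,6],[0.5,13,6],[1,15,6],[2,15.5,6],[4,15.5,6],[6,15.5,6],[8,15.5,5],[10,15.5,4],[11,15.5,3]],"dr":[[0,0,-7],[0,0,-14],[0,0,-21],[0,0,-28],[0,0,-35],[0,0,-42],[0,0,-49],[0,0,-56],[0,0,-63],[0,0,-70],[0,0,-77],[0,0,-84]]}'
python3 -c "
from h import *
turn(np.radians(3.2))"
```

```text
t: 12.57
position: [0.5928, 0.1602, 0.127]
tcp_rot: [0.0, 0.659, 0.752, 0.003]
contact_force: [0.4, -0.4, -0.8]
gripper_width: 1.0
grasp_force: 0.0
turn [-0.2  0.2 -4.3]
[0.5928 0.1602 0.127 ] [ 0.21  0.66 -0.74  1.74  0.53  0.94 -0.61] [ 0.4 -0.4 -0.8]
```

```bash
python3 -m pendant '{"dp":[[0,0,-1],[0,0,-3],[0,-1,-5],[0,-2,-7],[0,-3,-9],[0,-3.5,-10.5],[0,-3.5,-11.5],[0,-3.5,-12.2],[0,-3.5,-12.7],[0,-3.5,-13],[0,-3.5,-13.1],[0,-3.5,-13.1]],"dr":[[-3,0,-2],[-6,0,-4],[-9,0,-4.3],[-12,0,-4.3],[-12,0,-4.3],[-12,0,-4.3],[-12,0,-4.3],[-12,0,-4.3],[-12,0,-4.3],[-12,0,-4.3],[-12,0,-4.3],[-12,0,-4.3]]}'
python3 - <<'E'
from pose import *
turn(np.radians(3.2))
s=snap('scene'); cv2.imwrite('pics/s5.png',cv2.resize(s['color'][60:260,180:400],None,fx=3,fy=3))
C=cloud(s); T=snap('top'); pose(T,y0=-.09); ring(T)
CT=cloud(T)
for n,C in(('s',C),('t',CT)):
    P=C.reshape(-1,3); P=P[np.isfinite(P).all(1)]
    P=P[(P[:,1]>.03)&(P[:,1]<.25)&(P[:,0]>.5)&(P[:,0]<.7)&(P[:,2]>.03)&(P[:,2]<.45)]
    for z in np.arange(.03,.43,.05):
        q=P[(P[:,2]>=z)&(P[:,2]<z+.05)]
        if len(q)>3: print(n,z.round(2),len(q),'x',np.percentile(q[:,0],[1,99]).round(3),'y',np.percentile(q[:,1],[1,99]).round(3))
E
```

```text
t: 13.57
position: [0.5908, 0.1255, -0.0045]
tcp_rot: [0.068, 0.681, 0.725, -0.077]
contact_force: [0.6, 0.0, 0.1]
gripper_width: 0.992
grasp_force: 0.0
turn [11.8 -0.4 -0.4]
[ 0.5908  0.1255 -0.0045] [ 0.01  0.82 -0.52  1.77  0.76  0.88 -0.88] [0.6 0.  0.1]
plate c [603.4  15.2] size [109.6 110.7] yaw -0.7
[[547.0, -39.0], [658.0, -40.0], [659.0, 69.0], [549.0, 71.0]]
ring [ 0.6495 -0.1272] 0.0276 104 0.232
s 0.03 236 x [0.514 0.685] y [0.131 0.249]
s 0.08 390 x [0.517 0.698] y [0.134 0.249]
s 0.13 306 x [0.551 0.699] y [0.134 0.248]
s 0.18 249 x [0.551 0.606] y [0.144 0.222]
s 0.23 125 x [0.537 0.582] y [0.164 0.243]
s 0.28 619 x [0.518 0.642] y [0.168 0.248]
s 0.33 1015 x [0.506 0.633] y [0.152 0.235]
s 0.38 644 x [0.501 0.586] y [0.143 0.189]
t 0.03 30 x [0.52  0.685] y [0.132 0.247]
t 0.08 93 x [0.524 0.699] y [0.14  0.249]
t 0.13 33 x [0.691 0.7  ] y [0.21  0.243]
t 0.28 179 x [0.542 0.648] y [0.143 0.245]
t 0.33 631 x [0.533 0.641] y [0.144 0.233]
t 0.38 512 x [0.506 0.597] y [0.111 0.191]
```

View pics/s5.png

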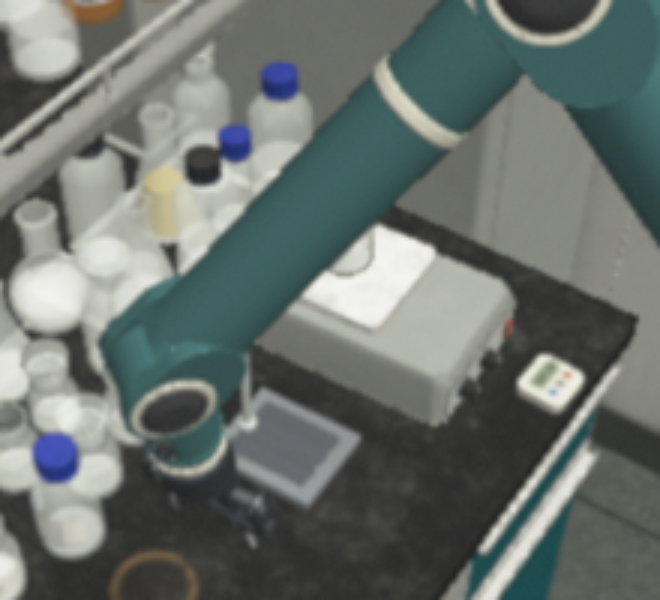

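Scene view: hand at crop (200,480) left of the plate (300,445), rod foot at (245,415), forearm passing overhead. I check its clearance over the rod top.

Run:
```python
from pose import *
for n in('top','scene'):
    P=cloud(snap(n)).reshape(-1,3); P=P[np.isfinite(P).all(1)]
    for y in np.arange(-.22,.16,.04):
        q=P[(P[:,1]>=y)&(P[:,1]<y+.04)&(P[:,2]>.26)&(P[:,0]<.8)&(P[:,0]>.1)]
        if len(q): print(n,y.round(2),len(q),'x',np.percentile(q[:,0],[1,99]).round(3),'z',np.percentile(q[:,2],[1,50,99]).round(3), 'far-side z', np.percentile(q[q[:,0]>np.percentile(q[:,0],90)][:,2],[5,50]).round(3))
```

```text
top -0.22 535 x [0.781 0.799] z [0.373 0.717 0.768] far-side z [0.396 0.726]
top -0.18 564 x [0.781 0.799] z [0.373 0.717 0.767] far-side z [0.396 0.725]
top -0.14 555 x [0.782 0.799] z [0.375 0.718 0.767] far-side z [0.393 0.725]
top -0.1 2138 x [0.15  0.798] z [0.384 0.683 0.766] far-side z [0.396 0.725]
top -0.06 3584 x [0.107 0.797] z [0.388 0.652 0.765] far-side z [0.395 0.724]
top -0.02 4431 x [0.107 0.795] z [0.387 0.632 0.765] far-side z [0.392 0.725]
top 0.02 2211 x [0.108 0.798] z [0.381 0.614 0.766] far-side z [0.397 0.725]
top 0.06 1515 x [0.423 0.798] z [0.377 0.548 0.767] far-side z [0.396 0.725]
top 0.1 1352 x [0.462 0.798] z [0.376 0.487 0.767] far-side z [0.395 0.725]
top 0.14 1318 x [0.501 0.798] z [0.324 0.427 0.767] far-side z [0.395 0.725]
scene -0.22 140 x [0.777 0.799] z [0.371 0.396 0.439] far-side z [0.395 0.397]
scene -0.18 134 x [0.777 0.799] z [0.373 0.395 0.439] far-side z [0.395 0.398]
scene -0.14 151 x [0.776 0.798] z [0.371 0.397 0.438] far-side z [0.397 0.399]
scene -0.1 409 x [0.299 0.798] z [0.373 0.66  0.699] far-side z [0.388 0.398]
scene -0.06 1191 x [0.105 0.795] z [0.376 0.562 0.704] far-side z [0.388 0.398]
scene -0.02 6339 x [0.106 0.783] z [0.39  0.574 0.723] far-side z [0.382 0.652]
scene 0.02 3332 x [0.103 0.789] z [0.378 0.606 0.695] far-side z [0.378 0.437]
scene 0.06 1501 x [0.415 0.794] z [0.378 0.534 0.703] far-side z [0.383 0.398]
scene 0.1 1496 x [0.452 0.794] z [0.376 0.474 0.72 ] far-side z [0.39 0.4 ]
scene 0.14 1618 x [0.489 0.797] z [0.308 0.413 0.727] far-side z [0.392 0.719]
```

```bash
python3 -m pendant '{"dp":[[0,-2,0],[0,-3,0],[0,-3.7,0],[0,-4.2,0],[0,-4.7,0],[0,-5.2,0],[0,-5.7,0],[0,-6.2,0],[0,-6.7,0],[0,-7.2,0],[0,-7.7,0],[0,-8.2,0]],"dr":[[0,0,0],[0,0,0],[0,0,0],[0,0,0],[0,0,0],[0,0,0],[0,0,0],[0,0,0],[0,0,0],[0,0,0],[0,0,0],[0,0,0]]}'
python3 - <<'E'
from pose import *
turn(np.radians(3.2))
T=snap('top'); pose(T,y0=-.105); ring(T);beaker(T)
E
```

```text
t: 14.77
position: [0.5906, 0.043, -0.0048]
tcp_rot: [0.068, 0.681, 0.725, -0.077]
contact_force: [-0.4, 4.6, 0.5]
gripper_width: 0.994
grasp_force: 2.1
turn [11.8 -0.4 -0.4]
[ 0.5906  0.043  -0.0048] [ 0.14  0.79 -0.5   1.82  0.78  0.83 -0.79] [-0.4  4.6  0.5]
plate c [613.6 -18.1] size [ 93.6 102.6] yaw -87.4
[[565.0, 31.0], [569.0, -71.0], [663.0, -67.0], [658.0, 35.0]]
ring [ 0.6517 -0.1575] 0.0272 107 0.231
beaker [ 0.6515 -0.19  ] 0.0379 100
```

```bash
python3 -m pendant '{"dp":[[0,-0.4,0],[0,-0.8,0],[0,-1.1,0],[0,-1.4,0],[0,-1.6,0],[0,-1.8,0],[0,-2,0],[0,-2.2,0],[0,-2.3,0],[0,-2.4,0]],"dr":[[0,0,0],[0,0,0],[0,0,0],[0,0,0],[0,0,0],[0,0,0],[0,0,0],[0,0,0],[0,0,0],[0,0,0]]}'
python3 - <<'E'
from pose import *
turn(np.radians(3.2))
T=snap('top'); ring(T);beaker(T)
E
```

```text
t: 15.65
position: [0.5905, 0.019, -0.0048]
tcp_rot: [0.068, 0.681, 0.725, -0.077]
contact_force: [-0.3, 4.3, 1.1]
gripper_width: 0.995
grasp_force: 2.3
turn [11.8 -0.4 -0.4]
[ 0.5905  0.019  -0.0048] [ 0.17  0.79 -0.49  1.83  0.79  0.82 -0.75] [-0.3  4.3  1.1]
ring [ 0.6507 -0.179 ] 0.0283 98 0.231
beaker [ 0.6501 -0.1897] 0.0379 93
```

```bash
python3 -m pendant '{"dp":[[0,-0.1,0],[0,-0.2,0],[0,-0.3,0],[0,-0.4,0],[0,-0.5,0]],"dr":[[0,0,0],[0,0,0],[0,0,0],[0,0,0],[0,0,0]]}'
```

```text
t: 16.12
position: [0.5905, 0.0141, -0.0048]
tcp_rot: [0.068, 0.681, 0.725, -0.077]
contact_force: [0.4, 4.4, 2.1]
gripper_width: 0.996
grasp_force: 2.3
```

```bash
python3 -m pendant '{"dp":[[0,-0.1,0],[0,-0.2,0],[0,-0.2,0]],"dr":[[0,0,0],[0,0,0],[0,0,0]]}'
```

```text
t: 16.37
position: [0.5905, 0.0117, -0.0049]
tcp_rot: [0.068, 0.681, 0.725, -0.077]
contact_force: [-0.6, 3.9, 1.2]
gripper_width: 0.994
grasp_force: 2.0
```

```bash
python3 -m pendant '{"dp":[[0,-0.1,0],[0,-0.2,0],[0,-0.2,0]],"dr":[[0,0,0],[0,0,0],[0,0,0]]}'
python3 -m pendant '{"dp":[[0,-0.1,0],[0,-0.15,0],[0,-0.15,0]],"dr":[[0,0,0],[0,0,0],[0,0,0]]}'
python3 - <<'E'
from pose import *
T=snap('top'); ring(T);beaker(T)
cv2.imwrite('pics/t6.png',cv2.resize(T['color'][150:260,260:410],None,fx=5,fy=5))
E
```

```text
t: 16.62
position: [0.5905, 0.0098, -0.0048]
tcp_rot: [0.068, 0.681, 0.725, -0.077]
contact_force: [0.6, 4.2, 1.3]
gripper_width: 0.992
grasp_force: 2.1
t: 16.87
position: [0.5905, 0.0084, -0.0049]
tcp_rot: [0.068, 0.681, 0.725, -0.077]
contact_force: [-0.1, 4.8, 2.8]
gripper_width: 0.995
grasp_force: 2.2
ring [ 0.652  -0.1902] 0.0268 101 0.231
beaker [ 0.6505 -0.1903] 0.0382 86
```

View pics/t6.png

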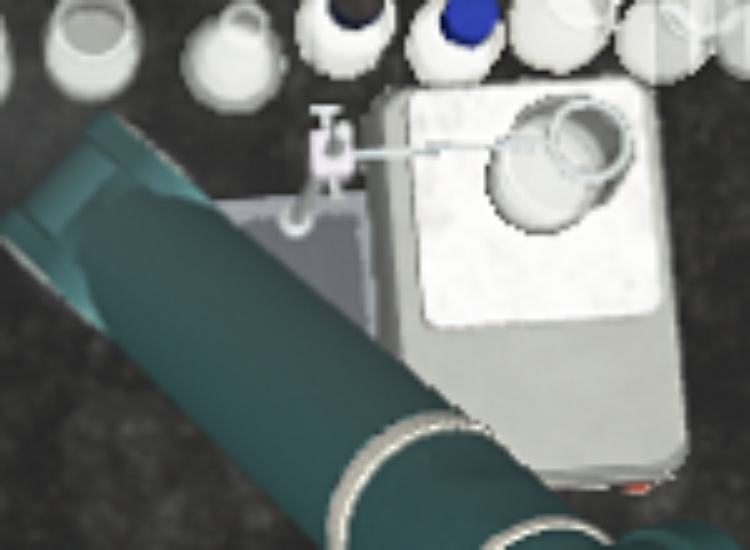

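The ring (crop 590,140) appears over the beaker and the plate's right edge (375,260) is at the stirrer's side, perhaps a millimetre or two short; I feel for the contact.

```bash
python3 -m pendant '{"dp":[[0,-0.1,0],[0,-0.1,0]],"dr":[[0,0,0],[0,0,0]]}'
python3 -m pendant '{"dp":[[0,-0.1,0],[0,-0.1,0]],"dr":[[0,0,0],[0,0,0]]}'
```

```text
t: 17.08
position: [0.5905, 0.0075, -0.0049]
tcp_rot: [0.068, 0.681, 0.725, -0.077]
contact_force: [0.4, 4.7, 2.3]
gripper_width: 0.992
grasp_force: 2.3
t: 17.25
position: [0.5905, 0.0065, -0.0049]
tcp_rot: [0.068, 0.681, 0.725, -0.077]
contact_force: [0.5, 3.8, 1.2]
gripper_width: 0.998
grasp_force: 2.2
```

```bash
python3 -m pendant '{"dp":[[0,-0.1,0],[0,-0.1,0]],"dr":[[0,0,0],[0,0,0]]}'
```

```text
t: 17.42
position: [0.5905, 0.0065, -0.0049]
tcp_rot: [0.067, 0.681, 0.725, -0.077]
contact_force: [-0.1, 6.7, 2.2]
gripper_width: 0.992
grasp_force: 3.1
```

```bash
python3 -m pendant '{"dp":[[0,-0.1,0],[0,-0.1,0]],"dr":[[0,0,0],[0,0,0]]}'
```

```text
t: 17.58
position: [0.5905, 0.0064, -0.0049]
tcp_rot: [0.067, 0.681, 0.725, -0.076]
contact_force: [-0.3, 7.3, 2.5]
gripper_width: 0.997
grasp_force: 3.9
```

```bash
python3 -m pendant '{"dp":[[0,-0.1,0],[0,-0.1,0]],"dr":[[0,0,0],[0,0,0]]}'
python3 - <<'E'
from pose import *
o=robot.observe(); print(o['wrist_torque'],o['contact_force'])
T=snap('top'); ring(T);beaker(T)
E
```

```text
t: 17.75
position: [0.5905, 0.0063, -0.0048]
tcp_rot: [0.067, 0.681, 0.726, -0.076]
contact_force: [0.3, 8.3, 2.2]
gripper_width: 0.998
grasp_force: 4.7
[ 1.98375575  0.1791622  -0.13710498] [0.3378714  8.3427626  2.18445598]
ring [ 0.6512 -0.1914] 0.0274 101 0.231
beaker [ 0.6507 -0.1893] 0.0373 85
```

```bash
python3 -m pendant '{"dp":[[0,-0.2,0],[0,-0.4,0],[0,-0.4,0]],"dr":[[0,0,0],[0,0,0],[0,0,0]]}'
python3 -m pendant '{"dp":[[0,1,0],[0,2,0],[0,4,0],[0,6,0],[0,9,1],[0,11,5],[0,12,9],[-2,12,12],[-5,13,14],[-8,14,15]],"dr":[[0,0,0],[0,0,0],[0,0,0],[0,0,0],[0,0,0],[0,0,0],[0,0,0],[0,0,0],[0,0,0],[0,0,0]]}'
python3 - <<'E'
from pose import *
T=snap('top'); ring(T);beaker(T)
cv2.imwrite('pics/t7.png',cv2.resize(T['color'][165:265,290:410],None,fx=6,fy=6,interpolation=cv2.INTER_CUBIC))
pickle.dump(T,open('t7.pkl','wb'))
S=snap('scene');pickle.dump(S,open('s7.pkl','wb'))
C=cloud(T);z=C[...,2]
m=(z>.01)&(z<.026)&(C[...,0]>.5)&(C[...,0]<.68)&(C[...,1]>-.105)&(C[...,1]<.04)
# left edge of plate from ray-plane intersection at z=.018, subpixel by mask
rows=[v for v in range(m.shape[0]) if m[v].sum()>15]
L=[];Rr=[]
for v in rows:
    u=np.where(m[v])[0]; L.append(onplane(T,np.array([u.min()-.5]),np.array([float(v)]),.018)[0,:2]); Rr.append(onplane(T,np.array([u.max()+.5]),np.array([float(v)]),.018)[0,:2])
for n,A in(('left',L),('right',Rr)):
    A=np.array(A); k=np.polyfit(A[:,0]-.6,A[:,1],1); k=np.polyfit(*(A[abs(A[:,1]-np.polyval(k,A[:,0]-.6))<.003].T-np.array([[.6],[0]])),1); print(n,len(A),A[:,0].min(),A[:,0].max(),'yaw deg',np.degrees(np.arctan(k[0])),'y@.6',k[1])
h=(z>.074)&(z<.09)&(C[...,0]>.49)&(C[...,0]<.69)&(C[...,1]<-.08)&(C[...,1]>-.13)
A=[]
for v in range(h.shape[0]):
    u=np.where(h[v])[0]
    if len(u)>3: A.append(onplane(T,np.array([u.min()-.5]),np.array([float(v)]),.082)[0,:2])
A=np.array(A);k=np.polyfit(A[:,0]-.6,A[:,1],1);print('stirrer top-left edge',len(A),np.degrees(np.arctan(k[0])),k[1],(A[:,1]-np.polyval(k,A[:,0]-.6)).std())
E
```

```text
t: 18.05
position: [0.5908, 0.0061, -0.0047]
tcp_rot: [0.065, 0.681, 0.726, -0.073]
contact_force: [-0.1, 16.2, 1.7]
gripper_width: 0.997
grasp_force: 8.0
t: 18.88
position: [0.5112, 0.1385, 0.1476]
tcp_rot: [0.07, 0.682, 0.724, -0.077]
contact_force: [-0.2, 0.6, -0.2]
gripper_width: 0.999
grasp_force: 0.0
ring [ 0.6496 -0.1918] 0.027 100 0.232
beaker [ 0.6505 -0.1889] 0.0374 83
left 41 0.532154033480662 0.658820479186572 yaw deg 3.1040508328970895 y@.6 0.003247609113450493
right 41 0.5310527480736437 0.6579283123924529 yaw deg 2.557856157512273 y@.6 -0.09815449280939505
stirrer top-left edge 62 3.403586462575661 -0.09847228533585756 0.0017729416298322008
```

View pics/t7.png

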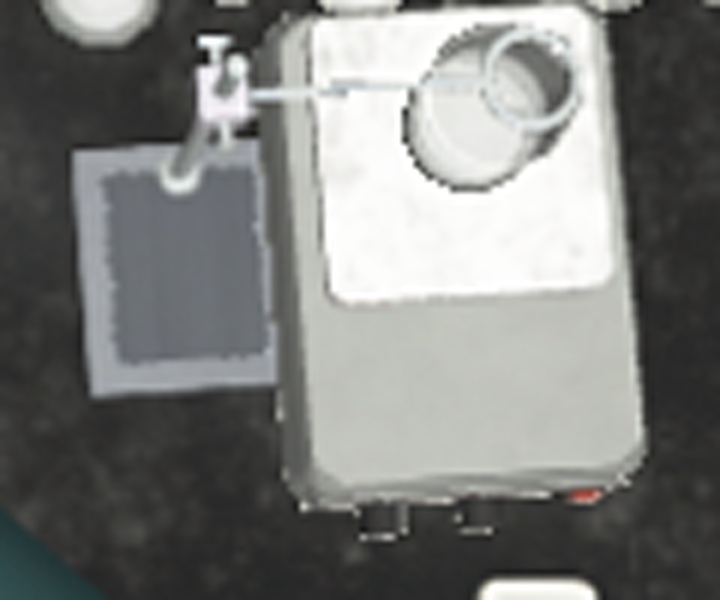

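```bash
python3 -m pendant '{"dp":[[3,-1,-2],[6,-2,-5],[8,-4,-8],[8,-6,-11],[8,-6,-13],[8,-6,-13.9],[8,-7,-13.9],[8,-9,-13.9],[8,-10.5,-13.9],[8,-11.5,-13.9],[8,-12,-13.9]],"dr":[[0,0,0],[0,0,0],[0,0,0],[0,0,0],[0,0,0],[0,0,0],[0,0,0],[0,0,0],[0,0,0],[0,0,0],[0,0,0]]}' 0
python3 -m pendant '{"dp":[[0,-0.2,0],[0,-0.4,0],[0,-0.6,0],[0,-0.6,0]],"dr":[[0,0,0],[0,0,0],[0,0,0],[0,0,0]]}'
```

```text
t: 19.9
position: [0.591, 0.0171, 0.0072]
tcp_rot: [0.069, 0.682, 0.724, -0.077]
contact_force: [0.6, 0.3, 0.3]
gripper_width: -0.001
grasp_force: 0.0
t: 20.23
position: [0.5905, 0.0139, 0.0063]
tcp_rot: [0.068, 0.681, 0.725, -0.077]
contact_force: [0.4, 0.1, -0.4]
gripper_width: -0.002
grasp_force: 0.0
```

```bash
python3 -m pendant '{"dp":[[0,-0.2,0],[0,-0.4,0],[0,-0.5,0],[0,-0.5,0]],"dr":[[0,0,0],[0,0,0],[0,0,0],[0,0,0]]}'
```

```text
t: 20.57
position: [0.5905, 0.0091, 0.0061]
tcp_rot: [0.067, 0.681, 0.725, -0.077]
contact_force: [0.1, 0.6, 0.4]
gripper_width: 0.001
grasp_force: 0.5
```

```bash
python3 -m pendant '{"dp":[[0,-0.2,0],[0,-0.3,0],[0,-0.3,0]],"dr":[[0,0,0],[0,0,0],[0,0,0]]}'
```

```text
t: 20.82
position: [0.5907, 0.0088, 0.0061]
tcp_rot: [0.067, 0.68, 0.726, -0.075]
contact_force: [0.7, 6.4, 0.3]
gripper_width: 0.003
grasp_force: 3.1
```

```bash
python3 -m pendant '{"dp":[[0,-0.2,0],[0,-0.4,0],[0,-0.4,0]],"dr":[[0,0,0],[0,0,0],[0,0,0]]}'
python3 -m pendant '{"dp":[[0,1,0],[0,3,0],[0,6,0],[0,9,1],[0,11,5],[0,12,9],[-2,12,12],[-5,13,14],[-8,14,15]],"dr":[[0,0,0],[0,0,0],[0,0,0],[0,0,0],[0,0,0],[0,0,0],[0,0,0],[0,0,0],[0,0,0]]}'
python3 - <<'E'
from pose import *
T=snap('top'); ring(T);beaker(T)
S=snap('scene'); ring(S); beaker(S)
C=cloud(T);z=C[...,2]
m=(z>.01)&(z<.026)&(C[...,0]>.5)&(C[...,0]<.68)&(C[...,1]>-.105)&(C[...,1]<.04)
L=[]
for v in range(420):
    u=np.where(m[v])[0]
    if len(u)>15: L.append(onplane(T,np.array([u.min()-.5]),np.array([float(v)]),.018)[0,:2])
A=np.array(L)[2:-2]; k=np.polyfit(A[:,0]-.6,A[:,1],1); print('left yaw',np.degrees(np.arctan(k[0])),k[1])
T0=pickle.load(open('top0.pkl','rb'))
C0=cloud(T0)
for n,u,v in(('bottle',230,163),('timer',379,271),('tape',231,275),('tip',186,264),('beaker',372,180)):
    w=np.s_[v-18:v+19,u-22:u+23]; d=cv2.absdiff(T0['color'][w],T['color'][w]).max(2); print(n,(d>40).mean().round(3))
cv2.imwrite('pics/s8.png',cv2.resize(S['color'][80:280,200:400],None,fx=3,fy=3,interpolation=cv2.INTER_CUBIC))
print(robot.observe()['contact_force'])
E
```

```text
t: 21.07
position: [0.5909, 0.0086, 0.0062]
tcp_rot: [0.065, 0.68, 0.727, -0.073]
contact_force: [-0.4, 12.7, 0.5]
gripper_width: 0.0
grasp_force: 6.2
t: 21.82
position: [0.5113, 0.1418, 0.159]
tcp_rot: [0.069, 0.682, 0.724, -0.076]
contact_force: [0.3, 0.3, 0.4]
gripper_width: 0.003
grasp_force: 0.0
ring [ 0.6526 -0.1916] 0.028 101 0.231
beaker [ 0.6495 -0.1885] 0.0369 85
beaker [0. 0.] 0.0 0
left yaw 2.7283258631942044 0.004183771770244853
bottle 0.0
timer 0.0
tape 0.056
tip 0.0
beaker 0.032
[ 0.04342085 -0.42416535  0.17511896]
```

View pics/s8.png

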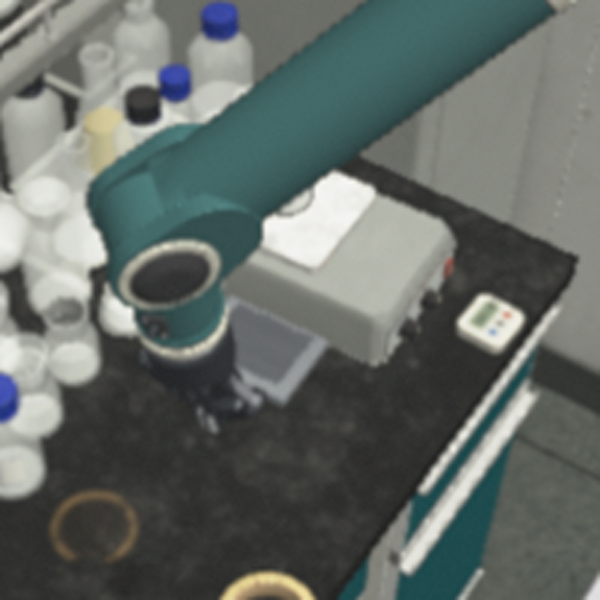

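The plate (crop 270,350) lies flush against the stirrer's left side, the timer is untouched. A quick check of the tape, with the hand moved clear.

```bash
python3 -m pendant '{"dp":[[-1,3,3],[-3,6,6],[-5,8,8],[-5,8,8],[-5,8,8]],"dr":[[0,0,0],[0,0,0],[0,0,0],[0,0,0],[0,0,0]]}'
python3 - <<'E'
from pose import *
for s in(pickle.load(open('top0.pkl','rb')),pickle.load(open('t7.pkl','rb')),pickle.load(open('scene0.pkl','rb')),snap('scene')):
    h=cv2.cvtColor(s['color'],cv2.COLOR_BGR2HSV); m=cv2.inRange(h,(12,60,120),(35,255,255)); 
    c=max(cv2.findContours(m,cv2.RETR_EXTERNAL,cv2.CHAIN_APPROX_NONE)[0],key=cv2.contourArea); x,y,w,hh=cv2.boundingRect(c); print(x,y,w,hh)
S=snap('scene'); ring(S); beaker(S)
E
```

```text
t: 22.33
position: [0.4604, 0.2233, 0.2376]
tcp_rot: [0.069, 0.68, 0.726, -0.076]
contact_force: [0.7, -0.9, -0.4]
gripper_width: -0.002
grasp_force: 0.0
215 260 33 32
215 260 33 32
119 41 55 90
119 39 55 92
beaker [0. 0.] 0.0 0
```

The tape has not moved (same box in the top view), so the job is done.

```bash
python3 -c "
from cell import robot
print(robot.finish_job())"
```

```text
the job is handed in; nothing more can be done
None
```

The stand is back on its feet, its base is pressed against the stirrer's left side (about 13 N at the last push), its ring is within about 5 mm of the beaker's centre, the beaker, bottle, tip box, tape and timer look unmoved in the top camera, and the job is handed in at about 22 s.

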